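# Refit the filter-bay cover of a bench tube mixer

## Task

The filter in the tube mixer has been changed; put its loose vent cover back on. Hold the cover tilted, hook its lip under the ledge at the front of the bay, drawing it gently home, then swing the raised rear edge down until the catch snaps over it and the cover lies flat, without forcing it. Leave the other things on the bench alone.

Things in the scene. Friction and masses are not known exactly. Their poses are not given: they have to be found in the camera images.
- mixer: Low white bench tube mixer, fixed. Origin on the bench under the nominal centre of its filter bay; x from its display front to its rear, y left, z up. Casing x -120..120, y -75..155, top z 70 mm. Round tube holder 92 mm across at x 15, y 105, up to z 100. At the bay a grey frame stands to z 78: all bay places are nominal, the frame sits up to 8 mm off along x (see bay), catch at the rear.
- bay (a point): Nominal centre of the seat plane (mixer z 72 mm), axes as mixer. mm: side walls y -44 and 44; support rails, top z 0, at |y| 33..44, x -74..50; floor z -18. IMPORTANT: the frame with ledge, walls, catch and plunger is screwed down in slotted holes up to 8 mm nearer or farther along x, new each time and in no measured pose: find the ledge by feel.
- slot (a point): Nominal middle of the front ledge's lower inner edge (bay x -56.5, y 0, z 1.5 mm), axes as the mixer's; not following the frame's up to 8 mm. The ledge is 4.5 mm thick above it; below it is hollow 19.5 mm deep and 17.5 mm forward. Behind the ledge lower the plate's front edge onto the rails, then draw it forward (-x) till the plate's front edge meets the ledge.
- rear_rim (a point): Nominal middle of rear rim's top inner edge (bay x 57.5, y 0, z 6 mm), axes as mixer; not following the frame. On it: a black sprung catch, 28 wide; its nose overhangs the bay by 7 mm, underside 1.5 over the rim; its face slopes up and back to 13.4 over the rim, 1 mm before the rim's edge, then a flat top, a stop for a cover set too far back. Seated: flush to 1.5 proud, 4 mm play in x.
- catch (a joint): How far the catch is pushed back, m: 0 closed, 0.008 at most. Spring 1.5 N at 0 plus 0.3 N per mm. The cover's rear edge pushes it back 3 to 5 mm on the way down, which takes about 4 to 8 N down at that edge, up to 12 N on the rear end of the rib; it springs back to 0 over the edge when the cover is home. Over 20 N between cover and mixer would damage them.
- interlock (a joint): Black plunger, 8 mm across, standing up in the bay (bay x 25, y 0, top z 8 mm): how far it is pressed down, m. 0 free, about 0.0065 to 0.008 under a seated cover, 0.012 at most. It pushes the cover up with 2 to 3 N, so a cover that is not caught comes up again. A hooked cover let go half-way rests tilted on the catch (rear edge about 18 mm up).
- cover_grip (a point): Centre of the loose vent cover's grip rib (45 along x, 12 thick in y, 22 high); x from lip to rear edge, y left, z up. From the cover's origin (17.5 mm toward the lip, 21 below), mm: plate x -55..55, y -42..42, z 4..10; rib x -5..40, z 10..32; rear skirt x 40..50, y -25..25, z 0..4. White, 70-120 g, starts on the bench left or right of the mixer. Seated: rib centre 17 to 18.5 over the bay plane.
- cover_lip (a point): Middle of the front edge of the cover's lip, half-way through its thickness (cover x -66, y 0, z 2 mm); axes as the cover's. The lip is a flat tongue x -66..-50, y -30..30, z 0..4 under the plate's front, 11 mm ahead of the plate's front edge. It is slender: over 12 N on the cover while still tilted (over 14 degrees) would break it.
- cover: The cover as a whole; origin under the middle of its plate, level with the underside of lip and skirt.
- tip_box: Bystander: closed tip box 82 x 118 x 60 mm; origin at the centre of its underside.
- flask: Bystander: amber jar with a black cap, 60 mm across, 100 mm high; origin at the centre of its underside.
- old_filter: Bystander: the old filter in its frame, 76 x 76 x 22 mm; origin at the centre of its underside.

How it is judged:
On the way, in this order (a step that is already met when the one before it is completed fails the run):
1. the cover is lifted off the bench (height (world z) of cover_grip above 0.06 m), for 0.1 s.
2. the lip is brought in below the level of the ledge and drawn forward, the rear edge still raised by at least 7 degrees (x of cover_lip in the frame of mixer below -0.0535 m and z of cover_lip in the frame of mixer between 0.05 and 0.0725 m and angle between the z axis of cover_grip and the z axis of mixer, either way round above 0.12 rad), for 0.1 s.
At the end, for the whole second after the job is handed in: Cover flat in the bay (within 0.03 rad), rib centre 86 to 91.5 mm over the bench, lip under the ledge (front edge at mixer x below -55 mm, 66.5 to 73.5 mm high), catch within 1.5 mm of closed, plunger pressed over 5 mm, cover at rest (z of cover_grip in the frame of mixer between 0.086 and 0.0915 m and z of cover_lip in the frame of mixer between 0.0665 and 0.0735 m and x of cover_lip in the frame of mixer below -0.055 m and angle between the z axis of cover_grip and the z axis of mixer, either way round below 0.03 rad and angle between the x axis of cover_grip and the x axis of mixer, either way round below 0.06 rad and value of joint catch below 0.0015 m and value of joint interlock above 0.005 m and linear speed of cover below 0.01 m/s); the robot touches nothing.
It fails at once if the cover is forced against the mixer: the contact forces between them add up to more than 20 N (contact force between cover and mixer above 20 N).
It fails at once if the lip is strained: over 12 N between cover and mixer while the cover is tilted by more than 0.25 rad (14 degrees) (contact force between cover and mixer above 12 N and angle between the z axis of cover_grip and the z axis of mixer, either way round above 0.25 rad).
It fails at once if the robot strikes or leans on the mixer with more than 15 N (contact force between any of the fingers, the arm and mixer above 15 N).
It fails at once if a bystander is shifted by more than 20 mm (distance of any of tip_box, flask, old_filter from where it was at the start of the episode above 0.02 m).
It also fails if it takes over 58 s, if anything falls off the work surface, if the arm or the gripper's body presses on something with over 40 N, if the wrist force passes 120 N, or if a joint passes its speed limit or range.

## Robot

A 7-joint arm with a two-finger parallel gripper is mounted at the origin on the work surface. World frame = base frame: x ahead of the robot, y to its left, z up, the work surface at z = 0. Lengths are in m, angles in rad, forces in N, time in s.
With the tool pointing down it reaches from about 0.4 to 0.85 m from the base axis. Payload 10.4 kg.
Tool frame: the origin (TCP) lies midway between the tips of the shut fingers; the grasp point (between the pads) lies hold_point_z behind it (hold_point_z is the distance from the TCP to the grasp point, in m); z points along the fingers, y is the line along which they close (so a half turn about z gives the same grasp; the last joint's range is limited). The gripper opens to 87 mm and grips with 3 to 60 N. Pads are 19 mm wide; open, the fingers measure 117 mm over their backs; the gripper's body (75 mm by 190 mm) begins 51 mm behind the grasp point.
Start: joints at [-1.253, 0.332, -0.065, 1.46, 0.022, 1.35, -0.088], TCP at [0.209, 0.589, 0.223] pointing down, gripper open.
Joint ranges: [-2.6, 2.6], [-0.5, 2.12], [-1.47, 1.34], [0.16, 2.42], [-1.27, 4.41], [0.06, 2.06], [-2.6, 2.6]. Speed limits (rad/s): [2.22, 2.22, 2.79, 2.79, 3.14, 3.14, 3.14].

## Interface

Orientations are given as a unit quaternion [x, y, z, w].
In Python, from bench import * gives the robot as it stands. The module is installed in compiled form; this text tells all that it offers.
- The arm moves only by the tool drive_tool, never from a script. Its argument "increments" is a list of rows, each a list of 6 numbers: the shift along the tool's x, y, z scaled (see below), then the turn, a rotation vector about the tool's x, y, z scaled (see below). In form: [[dx, dy, dz, rx, ry, rz], ...]. A call has exactly 5 rows; each row is the pose to reach, as a shift and turn from the pose commanded when the call began, along the tool's axes at that moment; what a row does not reach only later rows make up. The controller multiplies each number of a shift by 300 mm and each number of a turn by pi/4 rad. A row lasts 1/12 s, in which the tool goes at most 41.7 mm and 7.16 degrees, less where a joint would pass 70% of its speed; a pose out of reach is approached as far as the arm can. A call with a number of a shift or a turn outside -1 to 1 is refused whole. A call with a gripper value outside its range is refused whole. "claw" is the closure, from 0 (fully open) to 1 (shut), set as the call begins (left out, the last holds). The fingers move at their own pace and stop on an object; "force" is the grip in N (left out, the last holds). Time passes only in rows, so rows that repeat a pose let the fingers close, or fill a call up. It gives the time, the measured TCP pose, the force, the opening and the grip force at its end, in the units of the state.
- read_state(): the state, without advancing time (a new reading comes with each control period).
- camera(name): name is "scene" or "top" or "wrist"; returns the picture (480x640x3 uint8, blue, green, red); there is no depth.
- get_calibration(name): a dict with "K" (3x3 intrinsics, pixels), "position" and "rotation" of the camera in the world. Camera axes: x right, y down, z forward; pixel columns grow to the right and rows downward; lengths in m; the calibration is good to about 2 mm. A picture is of the moment at which its call begins: read the wrist's pose just before it. get_calibration takes no time and is no camera call; for the wrist camera it gives the pose at the moment of the call.
- close_job(): hands the job in; it is judged then, once.
The state is a dict: "time": time; "joint_positions": joint angles; "joint_vel": joint speeds; "joint_torque": joint torques, N m; "ee_pos": TCP position; "eef_rot": TCP orientation; "ft_force": force on the tool from outside, world axes, zero at the start; "torque": the same for the moment, N m; "width": finger opening in m; "grip_force": force on a finger pad.
Only numpy, scipy, OpenCV 4.12 (cv2) and the standard library are available. Lean on these libraries where they do the work, as an engineer would, in place of code of your own. Each camera call takes 0.05 s, during which the arm holds its last target. There are 200 camera calls.

## Working session

There is one attempt and no reset: what is moved stays moved. The work goes in short steps, Python scripts to look and compute and a tool call to move; the robot and the scene stay as the last step left them, time stands still between calls to the robot, and variables do not carry over. Pictures are saved under pics/ and viewed, at most 10 in all, crops included, and the job is handed in when it is done.

Besides the shell and the picture viewer there is one more tool, called after "Call:" as name([rows], argument=value, ...), one row to a line, values as JSON. drive_tool: Moves the arm, as the interface text tells. Its arguments: {"type":"object","properties":{"increments":{"type":"array","items":{"type":"array","items":{"type":"number"}}},"claw":{"type":"number"},"force":{"type":"number"}},"required":["increments"]}

```bash
mkdir -p pics
python3 - <<'E'
from bench import *
import cv2
s=read_state();print(s)
for n in("scene","top"):
    c=get_calibration(n);print(n,c)
    cv2.imwrite(f"pics/{n}0.png",camera(n))
E
```

```text
{'time': 0.0, 'joint_positions': array([-1.25261794,  0.33285831, -0.06472149,  1.46096084,  0.02158421,
        1.34990807, -0.08852799]), 'joint_vel': array([ 8.31738017e-04,  4.77901560e-04, -2.47189770e-04,  1.74558708e-03,
       -1.91348764e-05,  6.08682846e-04, -1.60271776e-04]), 'joint_torque': array([ 6.29226470e-04, -6.23257327e+01,  2.47612823e-02, -3.89895988e+01,
       -6.13977271e-02,  3.98123183e-02,  1.06429079e-04]), 'ee_pos': array([0.20874329, 0.58868543, 0.22175314]), 'eef_rot': array([ 1.69560820e-01,  9.85519462e-01, -7.12955346e-04, -9.93265398e-05]), 'ft_force': array([-0.84215765, -0.71828202,  0.53254066]), 'torque': array([-0.02852185, -0.0387701 , -0.01122228]), 'grip_force': 0.0, 'width': 0.08680776739696705}
scene {'K': array([[437.34017528,   0.        , 323.13873327],
       [  0.        , 437.34017528, 239.00541769],
       [  0.        ,   0.        ,   1.        ]]), 'position': array([ 0.93629526, -0.27650483,  0.73814091]), 'rotation': array([ 0.8514695 ,  0.43207355, -0.13441072, -0.26503943])}
top {'K': array([[596.99520005,   0.        , 320.42291725],
       [  0.        , 596.99520005, 235.80500093],
       [  0.        ,   0.        ,   1.        ]]), 'position': array([ 0.31061852, -0.02028737,  1.32911305]), 'rotation': array([ 0.71259984, -0.69345641,  0.07479062, -0.07567057])}
```

View pics/scene0.png

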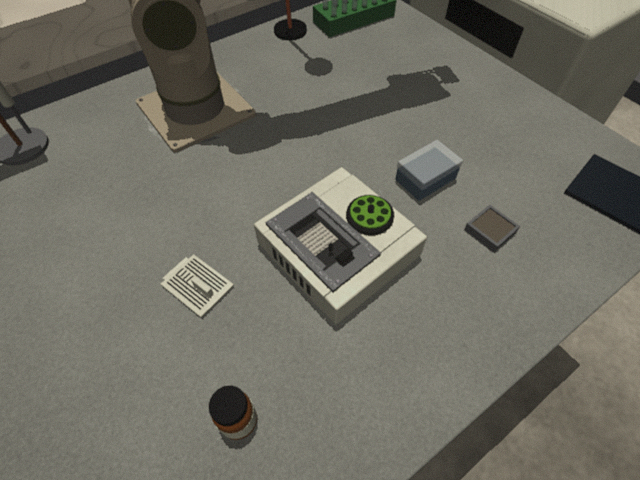

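View pics/top0.png

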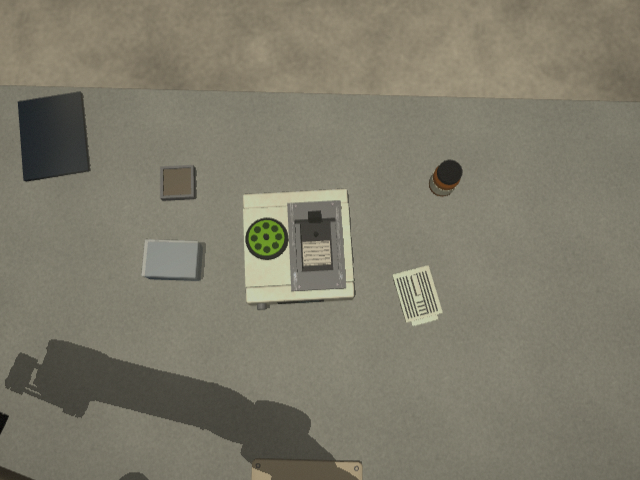

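```bash
python3 -c "
import bench;print([n for n in dir(bench) if n[0]!='_']);print(getattr(bench,'hold_point_z',None))"
```

```text
['PlanningError', 'camera', 'close_job', 'get_calibration', 'hold_point_z', 'read_state']
0.0187
```

Run:
```python
import cv2
im=cv2.imread("pics/top0.png")
c=cv2.resize(im[180:335,235:455],None,fx=3.6,fy=3.6,interpolation=cv2.INTER_CUBIC)
cv2.imwrite("pics/topc.png",c)
```

```text
(no output)
```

View pics/topc.png

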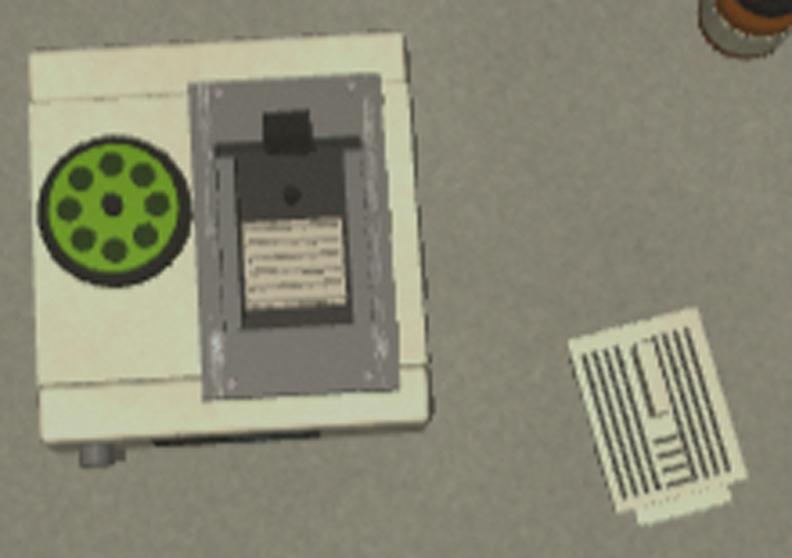

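```bash
cat > h.py <<'E'
import numpy as np, cv2
from scipy.spatial.transform import Rotation as R
from scipy.optimize import least_squares
def proj(P,c):
    # calibration quaternion = camera axes in world
    p=R.from_quat(c["rotation"]).inv().apply(np.atleast_2d(P)-c["position"])
    q=p@np.array(c["K"]).T
    return q[:,:2]/q[:,2:]
def w(p,P): return R.from_euler('z',p[2]).apply(P)+[p[0],p[1],0]
def fit(P,uv,c,p0):
    r=least_squares(lambda p:(proj(w(p,np.array(P,float)),c)-uv).ravel(),p0,x_scale=[.1,.1,.1],loss='soft_l1')
    return r.x,r.fun.reshape(-1,2)
def ray(uv,z,c):
    d=R.from_quat(c["rotation"]).apply(np.linalg.inv(c["K"])@[uv[0],uv[1],1]); 
    return c["position"]+d*(z-c["position"][2])/d[2]
E
python3 - <<'E'
from bench import *
from h import *
np.set_printoptions(precision=4,suppress=True)
c=get_calibration("top")
f=lambda a:np.array(a)/3.6+[235,180]
M=np.array([[120,155,70],[120,-75,70],[-120,-75,70],[-120,155,70],[15,105,100]])/1e3
p,r=fit(M,f([[30,52],[404,34],[427,422],[40,443],[113,210]]),c,[.5,0,0]);print("mixer",p,r)
C=np.array([[55,42,10],[55,-42,10],[-55,-42,10],[-55,42,10]])/1e3
q,r=fit(C,f([[569,342],[697,308],[747,477],[618,512]]),c,[.4,-.2,.2]);print("cover",q,r)
bay=w(p,np.array([[0,0,.072]]))
for n,uv,z in [("rim",(290,148),.078),("plunger",(292,195),.080),("ledge",(298,325),.078),("frame front",(300,395),.078),("frame rear",(290,78),.078)]:
    X=ray(f(uv),z,c); print(n,R.from_euler('z',-p[2]).apply(X-bay[0])*1e3)
for n in["tip_box",]: print(ray((172,260),.06,c),ray((178,182),.02,c),ray((448,172),.1,c))
E
```

```text
mixer [ 0.5643 -0.0066  0.0797] [[-0.4922 -0.1855]
 [ 0.4132 -0.4433]
 [ 1.1019  0.889 ]
 [-0.4017  0.7797]
 [-0.3228 -1.3042]]
cover [ 0.4711 -0.2336  0.2822] [[-0.4659 -0.4807]
 [ 0.0532 -0.4174]
 [ 0.6359  0.4305]
 [-0.1739  0.419 ]]
rim [49.3197 -0.9317  6.    ]
plunger [20.0434 -0.6442  8.    ]
ledge [-57.892   -0.1811   6.    ]
frame front [-99.2221   0.7875   6.    ]
frame rear [92.6879 -3.1415  6.    ]
[0.5232 0.3034 0.06  ] [0.7109 0.3143 0.02  ] [ 0.725  -0.2864  0.1   ]
```

```bash
cat >> h.py <<'E'
np.set_printoptions(precision=4,suppress=True)
def tool(yaw,tilt):
    # tool x = -(cover x) , tool y = cover y, tool z = -(cover z); tilt>0 raises the rear (+x) edge
    C=R.from_euler('z',yaw)*R.from_euler('y',-tilt)
    return C*R.from_euler('y',np.pi)
def inc(s,pos,rot):
    T=R.from_quat(s["eef_rot"])
    d=T.inv().apply(np.array(pos)-s["ee_pos"])/.3
    r=(T.inv()*rot).as_rotvec()/(np.pi/4)
    n=max(np.linalg.norm(d)*300/41.7,np.linalg.norm(r)*45/7.16)
    print("inc",np.r_[d,r],"rows",round(n,1))
E
python3 - <<'E'
from bench import *
from h import *
s=read_state(); inc(s,[.52,-.007,.32],tool(.08,0)); 
c=get_calibration("wrist");print(s["ee_pos"],c["position"],R.from_quat(c["rotation"]).as_matrix())
E
```

```text
inc [-1.6414 -1.5252 -0.3252 -0.0016 -0.0003 -0.5358] rows 16.3
[0.2088 0.5887 0.2218] [0.1299 0.6171 0.3837] [[ 0.3334  0.8991  0.2838]
 [ 0.9428 -0.3176 -0.1013]
 [-0.0009  0.3013 -0.9535]]
```

Call:
drive_tool([
  [-0.1,-0.093,-0.02,0,0,0],
  [-0.2,-0.186,-0.04,0,0,0],
  [-0.3,-0.279,-0.06,0,0,0],
  [-0.4,-0.372,-0.08,0,0,0],
  [-0.5,-0.465,-0.1,0,0,0],
], claw=0)

```text
time: 0.52
ee_pos: [0.3041, 0.4054, 0.2525]
eef_rot: [0.17, 0.986, -0.0, -0.0]
ft_force: [0.8, 0.6, 0.7]
width: 0.0869
grip_force: 0.0
```

Call:
drive_tool([
  [-0.1,-0.093,-0.02,0,0,0],
  [-0.2,-0.186,-0.04,0,0,0],
  [-0.3,-0.279,-0.06,0,0,0],
  [-0.4,-0.372,-0.08,0,0,0],
  [-0.5,-0.465,-0.1,0,0,0],
])

```text
time: 0.93
ee_pos: [0.3988, 0.2237, 0.2827]
eef_rot: [0.17, 0.986, 0.0, -0.0]
ft_force: [0.9, 0.9, 0.6]
width: 0.0869
grip_force: 0.0
```

Call:
drive_tool([
  [-0.1,-0.093,-0.02,0,0,0],
  [-0.2,-0.186,-0.04,0,0,0],
  [-0.3,-0.279,-0.06,0,0,0],
  [-0.4,-0.372,-0.08,0,0,0],
  [-0.5,-0.465,-0.1,0,0,0],
])

```text
time: 1.35
ee_pos: [0.4934, 0.0422, 0.3128]
eef_rot: [0.17, 0.986, 0.0, 0.0]
ft_force: [1.5, 1.1, -0.7]
width: 0.087
grip_force: 0.0
```

Call:
drive_tool([
  [-0.07,-0.06,-0.01,0,0,-0.13],
  [-0.14,-0.125,-0.025,0,0,-0.27],
  [-0.14,-0.125,-0.025,0,0,-0.4],
  [-0.14,-0.125,-0.025,0,0,-0.535],
  [-0.14,-0.125,-0.025,0,0,-0.535],
])

```text
time: 1.77
ee_pos: [0.5201, -0.0056, 0.3197]
eef_rot: [-0.042, 0.999, -0.0, -0.0]
ft_force: [-0.5, 0.4, 0.2]
width: 0.0871
grip_force: 0.0
```

Run:
```python
from bench import *
from h import *
import json
s=read_state();c=get_calibration("wrist");im=camera("wrist");cv2.imwrite("pics/w1.png",im)
json.dump({k:np.array(v).tolist() for k,v in c.items()},open("w1.json","w"))
print(s["time"],s["ee_pos"],s["ft_force"],s["joint_positions"])
inc(s,[.46,-.235,.2],tool(.282,0))
```

```text
1.7667 [ 0.5201 -0.0056  0.3197] [-0.5297  0.3587  0.2412] [-0.5882  0.0507  0.5381  1.5993 -0.0259  1.4994  1.6055]
inc [ 0.2632 -0.7452  0.3992 -0.0001 -0.0009 -0.2529] rows 6.4
```

View pics/w1.png

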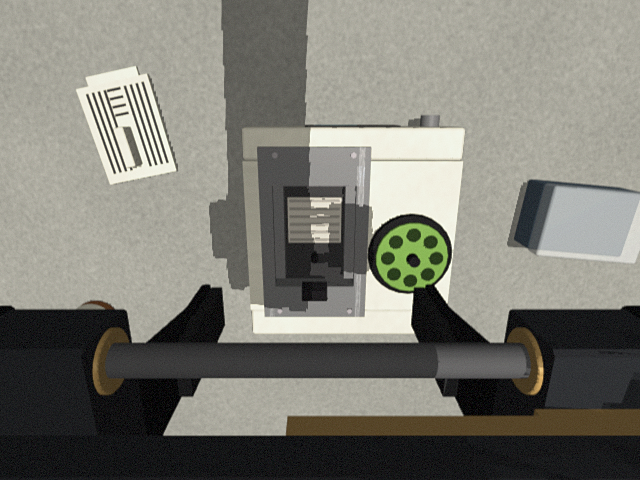

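Run:
```python
from h import *
import json
c={k:np.array(v) for k,v in json.load(open("w1.json")).items()}
M=np.array([[120,-75,70],[-120,-75,70],[-120,155,70],[15,105,100]])/1e3
p,r=fit(M,[[253,332],[243,129],[464,129],[411,254]],c,[.56,0,.08]);print("mixer",p,r)
C=np.array([[55,42,10],[55,-42,10],[-55,-42,10],[-55,42,10]])/1e3
q,r=fit(C,[[175,170],[110,184],[77,91],[150,74]],c,[.47,-.23,.28]);print("cover",q,r)
bay=w(p,np.array([[0,0,.072]]))
for n,uv,z in [("rim",(316,281),.078),("plunger",(315,258),.080),("ledge",(314,187),.078),("ff",(314,148),.078),("fr",(311,317),.078),("wallL",(273,240),.078),("wallR",(352,240),.078)]:
    X=ray(uv,z,c); print(n,R.from_euler('z',-p[2]).apply(X-bay[0])*1e3)
```

```text
mixer [ 0.5675 -0.0057  0.0865] [[-1.6438  4.1927]
 [-4.226  -0.667 ]
 [ 1.3184 -1.1888]
 [ 2.4534  8.9362]]
cover [ 0.4712 -0.2304  0.267 ] [[ 1.7272  1.4527]
 [ 0.0259  0.1099]
 [ 0.0253 -2.2911]
 [-1.6429  0.1064]]
rim [44.8308  2.8913  6.    ]
plunger [16.6122  1.8971  8.    ]
ledge [-61.3066   1.1668   6.    ]
ff [-100.9312    1.3615    6.    ]
fr [90.022 -3.05   6.   ]
wallL [ -3.5515 -43.629    6.    ]
wallR [-3.3571 42.1388  6.    ]
```

Call:
drive_tool([
  [0.015,0,0.09,0,0,0],
  [0.03,0,0.18,0,0,0],
  [0.05,0,0.26,0,0,0],
  [0.067,0,0.333,0,0,0],
  [0.067,0,0.333,0,0,0],
])

```text
time: 2.23
ee_pos: [0.4972, -0.0065, 0.2163]
eef_rot: [-0.038, 0.999, -0.0, -0.003]
ft_force: [0.1, 0.1, 0.4]
width: 0.0872
grip_force: 0.0
```

Run:
```python
from bench import *
from h import *
import json
camera("wrist");s=read_state();c=get_calibration("wrist");im=camera("wrist");cv2.imwrite("pics/w2.png",im)
json.dump({k:np.array(v).tolist() for k,v in c.items()},open("w2.json","w"))
cv2.imwrite("pics/w2c.png",cv2.resize(cv2.convertScaleAbs(im[20:300,160:500],alpha=1.4),None,fx=2.1,fy=2.1,interpolation=cv2.INTER_CUBIC))
print(s["time"],s["ee_pos"],s["eef_rot"])
inc(s,[.46,-.235,.2],tool(.275,0))
```

```text
2.2833 [ 0.4987 -0.0064  0.2188] [-0.0386  0.9993 -0.0001 -0.0017]
inc [ 0.1872 -0.7498  0.0634  0.0004 -0.0043 -0.2519] rows 5.6
```

View pics/w2c.png

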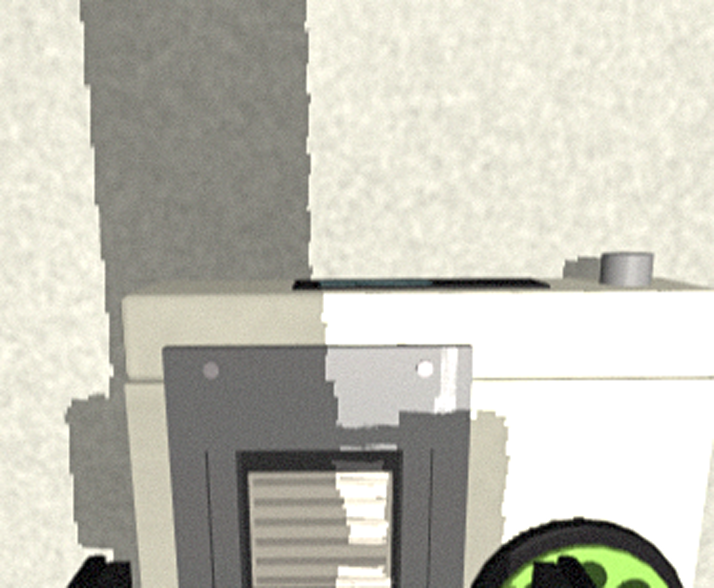

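Run:
```python
from h import *
import json
c={k:np.array(v) for k,v in json.load(open("w2.json")).items()}
f=lambda a:np.array(a)/2.1+[160,20]
p=[.5643,-.0066,.0797]
for n,uv,z in [("L1",(207,452),.078),("R1",(432,450),.078),("L2",(212,588),.078),("R2",(431,588),.078),("ofl",(163,346),.078),("ofr",(472,345),.078),("caseR",(124,297),.07)]:
    X=ray(f(uv),z,c); print(n,X,R.from_euler('z',-p[2]).apply(X-[p[0],p[1],.072])*1e3)
```

```text
L1 [ 0.5098 -0.0529  0.078 ] [-57.9836 -41.8125   6.    ]
R1 [0.5023 0.0337 0.078 ] [-58.6326  45.0709   6.    ]
L2 [ 0.5675 -0.049   0.078 ] [ -0.1676 -42.4808   6.    ]
R2 [0.5606 0.04   0.078 ] [-0.0013 46.725   6.    ]
ofl [ 0.47   -0.0705  0.078 ] [-99.0877 -56.227    6.    ]
ofr [0.4607 0.0438 0.078 ] [-99.2579  58.4902   6.    ]
caseR [ 0.4541 -0.0869  0.07  ] [-116.2113  -71.316    -2.    ]
```

Call:
drive_tool([
  [0.01,-0.124,0.05,0,0,-0.05],
  [0.02,-0.248,0.1,0,0,-0.1],
  [0.03,-0.372,0.15,0,0,-0.15],
  [0.04,-0.496,0.2,0,0,-0.2],
  [0.05,-0.62,0.25,0,0,-0.25],
])

```text
time: 2.75
ee_pos: [0.5014, -0.1951, 0.1467]
eef_rot: [-0.138, 0.99, -0.0, 0.002]
ft_force: [1.3, 1.2, -0.0]
width: 0.0872
grip_force: 0.0
```

Call:
drive_tool([
  [0,-0.08,0.07,0,0,0],
  [-0.01,-0.1,0.1,0,0,0],
  [-0.01,-0.1,0.1,0,0,0],
  [-0.01,-0.1,0.1,0,0,0],
  [-0.01,-0.1,0.1,0,0,0],
])

```text
time: 3.17
ee_pos: [0.5122, -0.2205, 0.1166]
eef_rot: [-0.138, 0.99, -0.0, 0.001]
ft_force: [1.1, -0.1, 0.6]
width: 0.0873
grip_force: 0.0
```

Run:
```python
from bench import *
from h import *
s=read_state();c=get_calibration("wrist");im=camera("wrist");cv2.imwrite("pics/w3.png",im)
print(s["time"],s["ee_pos"],s["ft_force"])
q=[.4711,-.232,.275]
print(proj(w(q,np.array([[-5,0,32],[40,0,32],[-66,30,4],[-66,-30,4],[-55,42,10],[-55,-42,10],[40,6,32],[40,-6,32]])/1e3),c))
inc(s,[.498,-.2244,.014],tool(.275,0))
```

```text
3.1667 [ 0.5122 -0.2205  0.1166] [ 1.1116 -0.1363  0.6034]
[[316.8494 176.2066]
 [316.7052 244.008 ]
 [363.176   76.1192]
 [271.0623  75.8575]
 [382.1562  93.6823]
 [251.9751  93.3164]
 [325.7228 244.0309]
 [307.6873 243.985 ]]
inc [ 0.0497  0.0006  0.3419 -0.0005  0.0023  0.0022] rows 2.5
```

View pics/w3.png

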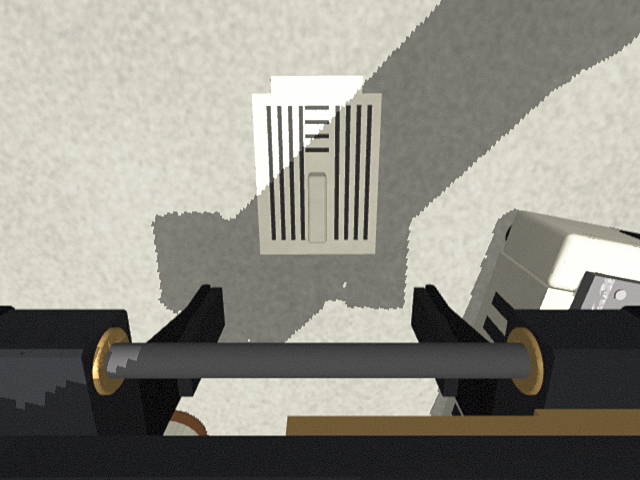

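Call:
drive_tool([
  [0.05,0,0.1,0,0,0],
  [0.05,0,0.2,0,0,0],
  [0.05,0,0.28,0,0,0],
  [0.05,0,0.32,0,0,0],
  [0.05,0,0.34,0,0,0],
])

```text
time: 3.63
ee_pos: [0.4965, -0.2243, 0.0125]
eef_rot: [-0.138, 0.99, 0.0, -0.0]
ft_force: [0.1, -0.6, -0.1]
width: 0.0867
grip_force: 0.0
```

Call:
drive_tool([
  [0,0,0,0,0,0],
  [0,0,0,0,0,0],
  [0,0,0,0,0,0],
  [0,0,0,0,0,0],
  [0,0,0,0,0,0],
], claw=1, force=50)

```text
time: 4.05
ee_pos: [0.4972, -0.2256, 0.014]
eef_rot: [-0.137, 0.991, -0.0, 0.001]
ft_force: [0.6, -0.1, 0.2]
width: 0.0615
grip_force: 0.0
```

Call:
drive_tool([
  [0,0,0,0,0,0],
  [0,0,0,0,0,0],
  [0,0,0,0,0,0],
  [0,0,0,0,0,0],
  [0,0,0,0,0,0],
])

```text
time: 4.47
ee_pos: [0.4966, -0.2254, 0.0131]
eef_rot: [-0.137, 0.991, 0.0, -0.0]
ft_force: [0.6, -0.4, -0.3]
width: 0.0285
grip_force: 0.0
```

Run:
```python
from bench import *
from h import *
s=read_state();print(s)
```

```text
{'time': 4.4667, 'joint_positions': array([-0.1832,  0.4359,  0.6268,  1.9096, -0.3225,  0.8972,  2.4499]), 'joint_vel': array([ 0.0018, -0.    ,  0.0002, -0.0001,  0.0008, -0.0012,  0.001 ]), 'joint_torque': array([ -0.0073, -50.6489,  10.3079, -29.6399,   0.0781,   0.0239,
        -0.0009]), 'ee_pos': array([ 0.4966, -0.2254,  0.0131]), 'eef_rot': array([-0.1374,  0.9905,  0.0001, -0.    ]), 'ft_force': array([ 0.5927, -0.4079, -0.3119]), 'torque': array([ 0.0256, -0.0482, -0.015 ]), 'grip_force': 0.0, 'width': 0.028548350507513833}
```

Call:
drive_tool([
  [0,0,0,0,0,0],
  [0,0,0,0,0,0],
  [0,0,0,0,0,0],
  [0,0,0,0,0,0],
  [0,0,0,0,0,0],
])

```text
time: 4.88
ee_pos: [0.4966, -0.2255, 0.0131]
eef_rot: [-0.137, 0.991, 0.0, -0.0]
ft_force: [0.3, 0.1, 0.1]
width: 0.0115
grip_force: 50.0
```

Call:
drive_tool([
  [0,0,-0.02,0,0,0],
  [0,0,-0.08,0,0,0],
  [0,0,-0.18,0,0,0],
  [0,0,-0.3,0,0,0],
  [0,0,-0.42,0,0,0],
])

```text
time: 5.3
ee_pos: [0.4958, -0.2256, 0.1405]
eef_rot: [-0.137, 0.991, 0.0, -0.001]
ft_force: [1.1, -0.2, -0.3]
width: 0.0119
grip_force: 50.0
```

```bash
cat >> h.py <<'E'
MX,MY,MYAW=.5643,-.0061,.083
GX,GZ=.0265,.0131   # TCP in the cover frame (x, z)
def tcp_for(bx,by,bz,tilt):
    """TCP pose so that the plate's front bottom edge (cover -55,0,4) is at bay point (mm)"""
    C=R.from_euler('z',MYAW)*R.from_euler('y',-tilt)
    e=R.from_euler('z',MYAW).apply(np.array([bx,by,bz])/1e3)+[MX,MY,.072]
    return e+C.apply([GX+.055,0,GZ-.004]), tool(MYAW,tilt)
def where(s):
    C=R.from_quat(s["eef_rot"])*R.from_euler('y',-np.pi)
    e=s["ee_pos"]-C.apply([GX+.055,0,GZ-.004])
    b=R.from_euler('z',-MYAW)
    eu=(b*C).as_euler('zyx')
    l=s["ee_pos"]+C.apply([-.066-GX,0,.002-GZ])
    o=[MX,MY,.072]
    print("t",round(s["time"],2),"edge",b.apply(e-o)*1e3,"lip",b.apply(l-o)*1e3,"yaw,tilt",eu[0],-eu[1],eu[2],"F",b.apply(s["ft_force"]),"T",s["torque"],"w",s["width"],s["grip_force"])
E
python3 - <<'E'
from bench import *
from h import *
s=read_state();where(s);print(s["joint_positions"])
inc(s,*tcp_for(-30,0,50,.22))
E
```

```text
t 5.3 edge [-166.4995 -228.5818   59.542 ] lip [-177.2997 -230.682    57.556 ] yaw,tilt 0.1921190708859299 -0.0013131610282588468 6.820946763178015e-05 F [ 1.0935 -0.2964 -0.3077] T [-0.0286 -0.0889 -0.0229] w 0.011866429651644025 49.99487221240997
[-0.2666  0.2537  0.7049  1.811  -0.1791  1.1429  2.3433]
inc [-0.5741  0.6117 -0.0276  0.0272 -0.2809  0.2436] rows 6.0
```

Call:
drive_tool([
  [-0.09,0.1,-0.02,0,-0.05,0.04],
  [-0.18,0.2,-0.03,0.01,-0.1,0.08],
  [-0.27,0.3,-0.03,0.01,-0.15,0.13],
  [-0.36,0.4,-0.03,0.02,-0.2,0.17],
  [-0.45,0.5,-0.03,0.03,-0.28,0.24],
])

```text
time: 5.72
ee_pos: [0.5868, -0.0425, 0.1492]
eef_rot: [-0.042, 0.993, 0.004, 0.112]
ft_force: [0.5, 0.0, -0.7]
width: 0.0114
grip_force: 50.0
```

Run:
```python
from bench import *
from h import *
s=read_state();where(s)
inc(s,*tcp_for(-35,0.3,30,.22))
```

```text
t 5.72 edge [-58.0665 -38.3272  50.1831] lip [-68.3477 -38.3533  45.7903] yaw,tilt 0.0018475076008675072 0.22393817279293993 -0.0013136298662688676 F [ 0.4757 -0.0388 -0.6765] T [-0.0066  0.2752 -0.0518] w 0.01139217066572838 49.99166786670685
inc [-0.0604  0.1281  0.0836 -0.0016  0.005   0.0027] rows 1.2
```

Call:
drive_tool([
  [-0.02,0.04,0.02,0,-0.02,0],
  [-0.04,0.08,0.04,0,-0.04,0],
  [-0.06,0.128,0.05,0,-0.07,0],
  [-0.06,0.128,0.05,0,-0.07,0],
  [-0.06,0.128,0.05,0,-0.07,0],
])

```text
time: 6.13
ee_pos: [0.6027, -0.004, 0.1374]
eef_rot: [-0.043, 0.99, 0.005, 0.137]
ft_force: [0.2, -0.7, -1.3]
width: 0.0115
grip_force: 50.0
```

Run:
```python
from bench import *
from h import *
cv2.imwrite("pics/s1.png",cv2.resize(camera("scene")[150:340,220:450],None,fx=3,fy=3,interpolation=cv2.INTER_CUBIC))
s=read_state();where(s);print(s["joint_positions"])
inc(s,*tcp_for(-41,0.3,12,.28))
```

```text
t 6.18 edge [-37.4337  -2.4662  34.7399] lip [-47.476   -2.5097  29.8256] yaw,tilt 0.0031061935811012636 0.27525796434178207 -0.0019037237604561325 F [-0.1492  0.543  -0.0083] T [-0.0432  0.3771 -0.0128] w 0.011665624921716576 49.99487221240997
[-0.6038  0.1643  0.5907  1.9169 -0.1419  0.8166  1.7083]
inc [ 0.0322  0.0084  0.0684 -0.0023 -0.006   0.0046] rows 0.5
```

View pics/s1.png

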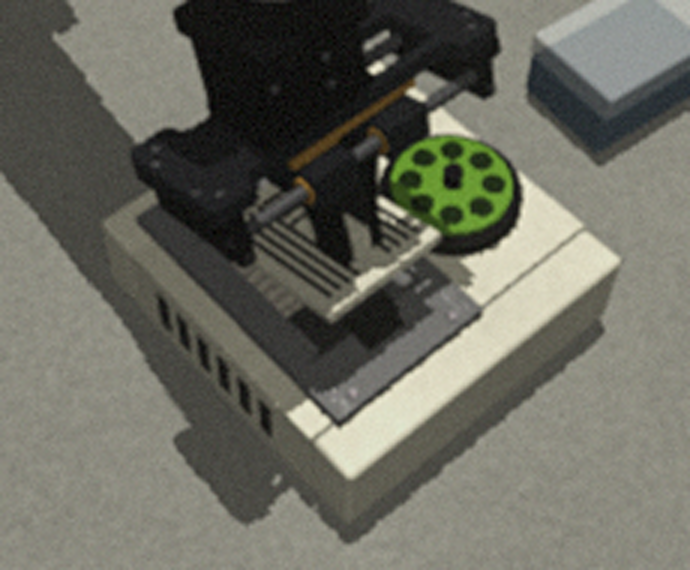

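Call:
drive_tool([
  [0.01,0.003,0.02,0,0,0],
  [0.02,0.006,0.04,0,0,0],
  [0.032,0.008,0.055,0,-0.006,0.004],
  [0.032,0.008,0.068,0,-0.006,0.004],
  [0.032,0.008,0.068,0,-0.006,0.004],
])

```text
time: 6.6
ee_pos: [0.5985, -0.0027, 0.1138]
eef_rot: [-0.041, 0.989, 0.005, 0.139]
ft_force: [0.6, -0.3, 0.2]
width: 0.012
grip_force: 50.0
```

Run:
```python
from bench import *
from h import *
s=read_state();where(s)
inc(s,*tcp_for(-41,0.5,4,.28))
```

```text
t 6.6 edge [-41.5121   0.5585  10.6401] lip [-51.5369   0.5516   5.6901] yaw,tilt -0.00024577287181123725 0.27879449023890723 -0.0019371287128509816 F [ 0.5919 -0.3601  0.1819] T [ 0.0679  0.3459 -0.0143] w 0.012009595917134937 49.995054602622986
inc [ 0.0045 -0.0003  0.0214 -0.0024 -0.0015  0.0004] rows 0.2
```

Call:
drive_tool([
  [0.0012,0,0.0042,0,0,0],
  [0.0024,0,0.0084,0,0,0],
  [0.0036,0,0.0126,0,0,0],
  [0.0048,0,0.0168,0,0,0],
  [0.0056,0,0.0194,0,0,0],
])

```text
time: 7.02
ee_pos: [0.5993, -0.0023, 0.1089]
eef_rot: [-0.041, 0.989, 0.005, 0.14]
ft_force: [-0.1, -0.6, -0.6]
width: 0.0114
grip_force: 50.0
```

Run:
```python
from bench import *
from h import *
s=read_state();where(s)
```

```text
t 7.02 edge [-40.6481   0.797    5.6299] lip [-50.6642   0.7862   0.6623] yaw,tilt 0.00024488943487985194 0.2805584702001782 -0.0016394286434420423 F [-0.1854 -0.5521 -0.5906] T [ 0.0168  0.4133 -0.0158] w 0.011427736185321101 49.99508857727051
```

Call:
drive_tool([
  [0.0009,0,0.0032,0,0,0],
  [0.0018,0,0.0064,0,0,0],
  [0.0027,0,0.0096,0,0,0],
  [0.0027,0,0.0096,0,0,0],
  [0.0027,0,0.0096,0,0,0],
])

```text
time: 7.43
ee_pos: [0.5992, -0.0024, 0.106]
eef_rot: [-0.041, 0.989, 0.005, 0.14]
ft_force: [0.2, 0.7, -1.3]
width: 0.0117
grip_force: 50.0
```

Run:
```python
from bench import *
from h import *
s=read_state();where(s)
```

```text
t 7.43 edge [-40.6705   0.7716   2.6726] lip [-50.6871   0.7613  -2.2942] yaw,tilt 0.00016680091729255728 0.2804709593948096 -0.001698839392720401 F [ 0.2117  0.6685 -1.2974] T [0.0361 0.3459 0.0152] w 0.011682373342440822 49.994911551475525
```

Call:
drive_tool([
  [0.0006,0,0.002,0,0,0],
  [0.0012,0,0.004,0,0,0],
  [0.0018,0,0.006,0,0,0],
  [0.0018,0,0.006,0,0,0],
  [0.0018,0,0.006,0,0,0],
])

```text
time: 7.85
ee_pos: [0.5992, -0.0024, 0.1041]
eef_rot: [-0.041, 0.989, 0.005, 0.14]
ft_force: [0.3, -0.6, -1.0]
width: 0.0116
grip_force: 50.0
```

Call:
drive_tool([
  [0.0003,0,0.001,0,0,0],
  [0.0006,0,0.002,0,0,0],
  [0.0006,0,0.002,0,0,0],
  [0.0006,0,0.002,0,0,0],
  [0.0006,0,0.002,0,0,0],
])

```text
time: 8.27
ee_pos: [0.5992, -0.0023, 0.1035]
eef_rot: [-0.041, 0.989, 0.005, 0.14]
ft_force: [-0.1, -0.3, -0.4]
width: 0.0117
grip_force: 50.0
```

Run:
```python
from bench import *
from h import *
s=read_state();where(s)
```

```text
t 8.27 edge [-40.687    0.7946   0.2102] lip [-50.7032   0.7847  -4.7572] yaw,tilt 0.00016022741315886073 0.28053897526327476 -0.0016379684876007008 F [-0.135  -0.3234 -0.4448] T [0.0589 0.3576 0.0001] w 0.01166284618818155 49.994966983795166
```

Call:
drive_tool([
  [0.005,0,-0.0014,0,0,0],
  [0.01,0,-0.0028,0,0,0],
  [0.015,0,-0.0042,0,0,0],
  [0.02,0,-0.0056,0,0,0],
  [0.023,0,-0.0064,0,0,0],
])

```text
time: 8.68
ee_pos: [0.5918, -0.003, 0.1035]
eef_rot: [-0.041, 0.989, 0.005, 0.14]
ft_force: [0.4, 0.2, -0.8]
width: 0.0114
grip_force: 50.0
```

Call:
drive_tool([
  [0.0025,0,-0.0007,0,0,0],
  [0.005,0,-0.0014,0,0,0],
  [0.0075,0,-0.0021,0,0,0],
  [0.01,0,-0.0028,0,0,0],
  [0.01,0,-0.0028,0,0,0],
])

```text
time: 9.1
ee_pos: [0.5888, -0.0032, 0.1034]
eef_rot: [-0.041, 0.989, 0.005, 0.14]
ft_force: [0.5, 0.2, -1.0]
width: 0.0116
grip_force: 50.0
```

Run:
```python
from bench import *
from h import *
s=read_state();where(s)
```

```text
t 9.1 edge [-51.096    0.7692   0.1228] lip [-61.1125   0.7594  -4.8439] yaw,tilt 0.0001623672915268816 0.280474040308454 -0.0016200426689008231 F [ 0.5356  0.1782 -1.0067] T [-0.0108  0.4138  0.0486] w 0.011571165179757249 49.994966983795166
```

Call:
drive_tool([
  [0.0016,0,-0.0004,0,0,0],
  [0.0032,0,-0.0009,0,0,0],
  [0.0048,0,-0.0014,0,0,0],
  [0.0064,0,-0.0018,0,0,0],
  [0.0064,0,-0.0018,0,0,0],
])

```text
time: 9.52
ee_pos: [0.5869, -0.0034, 0.1034]
eef_rot: [-0.041, 0.989, 0.005, 0.14]
ft_force: [-0.3, -0.4, -1.6]
width: 0.0116
grip_force: 50.0
```

Call:
drive_tool([
  [0.0012,0,-0.0003,0,0,0],
  [0.0024,0,-0.0006,0,0,0],
  [0.0036,0,-0.001,0,0,0],
  [0.0036,0,-0.001,0,0,0],
  [0.0036,0,-0.001,0,0,0],
])

```text
time: 9.93
ee_pos: [0.5859, -0.0034, 0.1034]
eef_rot: [-0.041, 0.989, 0.005, 0.14]
ft_force: [-0.2, -0.4, -1.4]
width: 0.0119
grip_force: 50.0
```

Run:
```python
from bench import *
from h import *
s=read_state();where(s)
```

```text
t 9.93 edge [-54.0845   0.7952   0.1088] lip [-64.1007   0.785   -4.8586] yaw,tilt 0.00019350367688956093 0.28054349867209694 -0.001616932645450868 F [-0.2108 -0.3544 -1.4271] T [0.0361 0.4057 0.0449] w 0.011860460621382362 49.995092153549194
```

Continue about 1 mm per call.

Call:
drive_tool([
  [0.0012,0,-0.0003,0,0,0],
  [0.0024,0,-0.0006,0,0,0],
  [0.0036,0,-0.001,0,0,0],
  [0.0036,0,-0.001,0,0,0],
  [0.0036,0,-0.001,0,0,0],
])

```text
time: 10.35
ee_pos: [0.5848, -0.0035, 0.1034]
eef_rot: [-0.041, 0.989, 0.005, 0.14]
ft_force: [-0.3, -0.0, -0.5]
width: 0.0114
grip_force: 50.0
```

Call:
drive_tool([
  [0.0012,0,-0.0003,0,0,0],
  [0.0024,0,-0.0006,0,0,0],
  [0.0032,0,-0.0009,0,0,0],
  [0.0032,0,-0.0009,0,0,0],
  [0.0032,0,-0.0009,0,0,0],
])

```text
time: 10.77
ee_pos: [0.5837, -0.0036, 0.1034]
eef_rot: [-0.041, 0.989, 0.005, 0.14]
ft_force: [-1.0, 0.2, -0.8]
width: 0.0118
grip_force: 50.0
```

Run:
```python
from bench import *
from h import *
s=read_state();where(s)
```

```text
t 10.77 edge [-56.2193   0.7802   0.0878] lip [-66.2356   0.7699  -4.8795] yaw,tilt 0.0002033496653580122 0.28052706226202684 -0.0016374190380025408 F [-0.9902  0.2618 -0.7774] T [ 0.0421  0.3563 -0.0054] w 0.011845424424494117 49.99494910240173
```

Call:
drive_tool([
  [0.0012,0,-0.0003,0,0,0],
  [0.0024,0,-0.0006,0,0,0],
  [0.0032,0,-0.0009,0,0,0],
  [0.0032,0,-0.0009,0,0,0],
  [0.0032,0,-0.0009,0,0,0],
])

```text
time: 11.18
ee_pos: [0.5827, -0.0037, 0.1034]
eef_rot: [-0.041, 0.989, 0.005, 0.14]
ft_force: [-0.9, -0.7, 0.8]
width: 0.0115
grip_force: 50.0
```

Call:
drive_tool([
  [0.0012,0,-0.0003,0,0,0],
  [0.0024,0,-0.0006,0,0,0],
  [0.0032,0,-0.0009,0,0,0],
  [0.0032,0,-0.0009,0,0,0],
  [0.0032,0,-0.0009,0,0,0],
])

```text
time: 11.6
ee_pos: [0.5821, -0.0038, 0.1036]
eef_rot: [-0.041, 0.989, 0.005, 0.14]
ft_force: [1.3, 0.4, -1.4]
width: 0.0117
grip_force: 50.0
```

Call:
drive_tool([
  [0.0008,0,-0.0002,0,0,0],
  [0.0016,0,-0.0005,0,0,0],
  [0.0016,0,-0.0005,0,0,0],
  [0.0016,0,-0.0005,0,0,0],
  [0.0016,0,-0.0005,0,0,0],
])

```text
time: 12.02
ee_pos: [0.5819, -0.0038, 0.1038]
eef_rot: [-0.041, 0.989, 0.005, 0.14]
ft_force: [5.3, 0.8, -0.5]
width: 0.0113
grip_force: 50.0
```

Run:
```python
from bench import *
from h import *
s=read_state();where(s)
```

```text
t 12.02 edge [-58.0377   0.7622   0.415 ] lip [-68.0471   0.7513  -4.5662] yaw,tilt 0.00022205138029571041 0.2819085379787871 -0.0016930875939027146 F [ 5.3681  0.3229 -0.5062] T [ 0.0515 -0.9586 -0.0291] w 0.011288898587103205 49.9946665763855
```

```bash
cat >> h.py <<'E'
def rel(a,b):
    (p,r),(q,u)=tcp_for(*a),tcp_for(*b)
    print(a,"->",b,np.r_[r.inv().apply(q-p)/.3,(r.inv()*u).as_rotvec()/(np.pi/4)])
E
python3 - <<'E'
from h import *
rel((-58.8,.8,.1,.28),(-57.9,.8,.1,.20))
rel((-57.9,.8,.1,.20),(-57.9,.8,.1,.16))
rel((-57.9,.8,.1,.16),(-57.9,.8,.1,.12))
rel((-57.9,.8,.1,.12),(-57.9,.8,.1,.08))
rel((-57.9,.8,.1,.08),(-57.9,.8,.1,.04))
rel((-57.9,.8,.1,.04),(-57.9,.8,.1,.00))
E
```

```text
(-58.8, 0.8, 0.1, 0.28) -> (-57.9, 0.8, 0.1, 0.2) [-0.0044 -0.      0.0226  0.      0.1019  0.    ]
(-57.9, 0.8, 0.1, 0.2) -> (-57.9, 0.8, 0.1, 0.16) [-0.001   0.      0.0109  0.      0.0509 -0.    ]
(-57.9, 0.8, 0.1, 0.16) -> (-57.9, 0.8, 0.1, 0.12) [-0.001  -0.      0.0109  0.      0.0509  0.    ]
(-57.9, 0.8, 0.1, 0.12) -> (-57.9, 0.8, 0.1, 0.08) [-0.001   0.      0.0109  0.      0.0509 -0.    ]
(-57.9, 0.8, 0.1, 0.08) -> (-57.9, 0.8, 0.1, 0.04) [-0.001  -0.      0.0109 -0.      0.0509 -0.    ]
(-57.9, 0.8, 0.1, 0.04) -> (-57.9, 0.8, 0.1, 0.0) [-0.001  -0.      0.0109 -0.      0.0509  0.    ]
```

Call:
drive_tool([
  [-0.0028,0,0.004,0,0.02,0],
  [-0.003,0,0.009,0,0.04,0],
  [-0.0035,0,0.0135,0,0.06,0],
  [-0.004,0,0.018,0,0.08,0],
  [-0.0044,0,0.0226,0,0.102,0],
])

```text
time: 12.43
ee_pos: [0.584, -0.0036, 0.0968]
eef_rot: [-0.041, 0.994, 0.003, 0.099]
ft_force: [1.5, -0.7, 0.1]
width: 0.0115
grip_force: 50.0
```

Run:
```python
from bench import *
from h import *
s=read_state();where(s)
```

```text
t 12.43 edge [-58.2648   0.781   -0.1645] lip [-68.6584   0.7719  -4.2842] yaw,tilt 0.00018615287353601943 0.19751796960996737 -0.0017144361204410822 F [ 1.4463 -0.8656  0.0794] T [ 0.0077  0.0296 -0.0499] w 0.011457023059305545 49.995009899139404
```

Call:
drive_tool([
  [-0.0002,0,0.0027,0,0.0127,0],
  [-0.0005,0,0.0055,0,0.0255,0],
  [-0.0008,0,0.0082,0,0.0382,0],
  [-0.001,0,0.0109,0,0.0509,0],
  [-0.001,0,0.0109,0,0.0509,0],
])

```text
time: 12.85
ee_pos: [0.5852, -0.0035, 0.0938]
eef_rot: [-0.042, 0.996, 0.002, 0.079]
ft_force: [-0.6, 0.3, -0.5]
width: 0.0115
grip_force: 50.0
```

Call:
drive_tool([
  [-0.0002,0,0.0027,0,0.0127,0],
  [-0.0005,0,0.0055,0,0.0255,0],
  [-0.0005,0,0.0055,0,0.0255,0],
  [-0.0005,0,0.0055,0,0.0255,0],
  [-0.0005,0,0.0055,0,0.0255,0],
])

```text
time: 13.27
ee_pos: [0.5857, -0.0036, 0.0925]
eef_rot: [-0.041, 0.997, 0.002, 0.07]
ft_force: [-0.1, -0.3, -1.6]
width: 0.0117
grip_force: 50.0
```

Run:
```python
from bench import *
from h import *
s=read_state();where(s)
```

```text
t 13.27 edge [-57.868    0.7067   0.0561] lip [-68.4798   0.6994  -3.4638] yaw,tilt 0.00010510334568303162 0.1404255163973498 -0.0017418231733787727 F [-0.1455 -0.2414 -1.6306] T [0.0391 0.1938 0.0058] w 0.011695418476723446 49.994988441467285
```

Call:
drive_tool([
  [-0.0002,0,0.0027,0,0.0127,0],
  [-0.0005,0,0.0055,0,0.0255,0],
  [-0.0005,0,0.0055,0,0.0255,0],
  [-0.0005,0,0.0055,0,0.0255,0],
  [-0.0005,0,0.0055,0,0.0255,0],
])

```text
time: 13.68
ee_pos: [0.5861, -0.0035, 0.0909]
eef_rot: [-0.041, 0.997, 0.002, 0.06]
ft_force: [-1.7, 0.2, 1.9]
width: 0.0119
grip_force: 50.0
```

Call:
drive_tool([
  [-0.0002,0,0.0027,0,0.0127,0],
  [-0.0005,0,0.0055,0,0.0255,0],
  [-0.0005,0,0.0055,0,0.0255,0],
  [-0.0005,0,0.0055,0,0.0255,0],
  [-0.0005,0,0.0055,0,0.0255,0],
])

```text
time: 14.1
ee_pos: [0.5866, -0.0034, 0.0893]
eef_rot: [-0.042, 0.998, 0.001, 0.05]
ft_force: [-2.3, 1.2, 3.1]
width: 0.0114
grip_force: 50.0
```

Run:
```python
from bench import *
from h import *
s=read_state();where(s)
```

```text
t 14.1 edge [-57.7653   0.7969   0.0551] lip [-68.5093   0.79    -3.0381] yaw,tilt 0.00016106075045299215 0.10046810333514 -0.0016692282889470768 F [-2.17    1.3481  3.1287] T [0.109  0.4413 0.07  ] w 0.01135734988205571 49.99666750431061
```

Call:
drive_tool([
  [-0.0002,0,0.0027,0,0.0127,0],
  [-0.0005,0,0.0055,0,0.0255,0],
  [-0.0005,0,0.0055,0,0.0255,0],
  [-0.0005,0,0.0055,0,0.0255,0],
  [-0.0005,0,0.0055,0,0.0255,0],
])

```text
time: 14.52
ee_pos: [0.5869, -0.0034, 0.0877]
eef_rot: [-0.042, 0.998, 0.001, 0.04]
ft_force: [-1.7, -0.7, 3.7]
width: 0.0116
grip_force: 50.0
```

Call:
drive_tool([
  [-0.0002,0,0.0027,0,0.0127,0],
  [-0.0005,0,0.0055,0,0.0255,0],
  [-0.0005,0,0.0055,0,0.0255,0],
  [-0.0005,0,0.0055,0,0.0255,0],
  [-0.0005,0,0.0055,0,0.0255,0],
])

```text
time: 14.93
ee_pos: [0.5869, -0.0034, 0.0858]
eef_rot: [-0.042, 0.999, 0.0, 0.03]
ft_force: [-1.7, -0.3, 2.0]
width: 0.0116
grip_force: 50.0
```

Run:
```python
from bench import *
from h import *
s=read_state();where(s)
```

```text
t 14.93 edge [-58.0249   0.7555  -0.1678] lip [-68.8848   0.75    -2.8253] yaw,tilt 7.545603608194082e-05 0.060132880848956516 -0.0017422963599758561 F [-1.7285 -0.1114  1.9507] T [-0.03    0.4656 -0.0409] w 0.011618342632414026 49.99699831008911
```

Call:
drive_tool([
  [-0.0002,0,0.0027,0,0.0127,0],
  [-0.0005,0,0.0055,0,0.0255,0],
  [-0.0005,0,0.0055,0,0.0255,0],
  [-0.0005,0,0.0055,0,0.0255,0],
  [-0.0005,0,0.0055,0,0.0255,0],
])

```text
time: 15.35
ee_pos: [0.5872, -0.0034, 0.0842]
eef_rot: [-0.042, 0.999, -0.0, 0.02]
ft_force: [-2.1, 0.1, 2.3]
width: 0.0116
grip_force: 50.0
```

Call:
drive_tool([
  [-0.0002,0,0.0027,0,0.0127,0],
  [-0.0005,0,0.0055,0,0.0255,0],
  [-0.0005,0,0.0055,0,0.0255,0],
  [-0.0005,0,0.0055,0,0.0255,0],
  [-0.0005,0,0.0055,0,0.0255,0],
])

```text
time: 15.77
ee_pos: [0.5874, -0.0034, 0.0825]
eef_rot: [-0.042, 0.999, -0.0, 0.01]
ft_force: [-3.1, -0.9, 2.4]
width: 0.0113
grip_force: 50.0
```

Run:
```python
from bench import *
from h import *
s=read_state();where(s)
```

```text
t 15.77 edge [-58.0507   0.7456  -0.2179] lip [-69.0088   0.7411  -2.436 ] yaw,tilt 5.59666312995793e-05 0.019863698855632217 -0.0017611385371338532 F [-3.1548 -0.6659  2.4197] T [0.0517 0.7641 0.0403] w 0.011265986318749217 49.99665677547455
```

Call:
drive_tool([
  [-0.0002,0,0.0022,0,0.01,0],
  [-0.0003,0,0.004,0,0.018,0],
  [-0.0003,0,0.004,0,0.018,0],
  [-0.0003,0,0.004,0,0.018,0],
  [-0.0003,0,0.004,0,0.018,0],
])

```text
time: 16.18
ee_pos: [0.5881, -0.0033, 0.0817]
eef_rot: [-0.042, 0.999, -0.001, 0.004]
ft_force: [-0.8, 1.0, 2.5]
width: 0.0116
grip_force: 50.0
```

Run:
```python
from bench import *
from h import *
s=read_state();where(s)
```

```text
t 16.18 edge [-57.4866   0.8001   0.0326] lip [-68.4723   0.793   -2.0446] yaw,tilt 0.0003145832691624224 0.007020986941571383 -0.0017630833273217736 F [-0.6902  1.0498  2.5085] T [ 0.0643  0.075  -0.0194] w 0.011607193152370814 49.995712637901306
```

Call:
drive_tool([
  [0,0,0.001,0,0.005,0],
  [0,0,0.0025,0,0.009,0],
  [0,0,0.0025,0,0.009,0],
  [0,0,0.0025,0,0.009,0],
  [0,0,0.0025,0,0.009,0],
])

```text
time: 16.6
ee_pos: [0.5881, -0.0033, 0.0811]
eef_rot: [-0.042, 0.999, -0.001, 0.0]
ft_force: [0.2, -0.5, 4.2]
width: 0.0118
grip_force: 50.0
```

Run:
```python
from bench import *
from h import *
s=read_state();where(s)
```

```text
t 16.6 edge [-57.55     0.7745  -0.0251] lip [-68.5499   0.7698  -2.0254] yaw,tilt 0.00012453917966928282 3.0306055153417333e-05 -0.0016584401154201287 F [ 0.1328 -0.5229  4.1897] T [ 0.1287 -0.2302 -0.0615] w 0.011798642311633462 49.9982875585556
```

Call:
drive_tool([
  [0,0,0,0,0,0],
  [0,0,0,0,0,0],
  [0,0,0,0,0,0],
  [0,0,0,0,0,0],
  [0,0,0,0,0,0],
], claw=0.6)

```text
time: 17.02
ee_pos: [0.5874, -0.0034, 0.0805]
eef_rot: [-0.042, 0.999, -0.001, -0.001]
ft_force: [-0.5, 0.2, -0.9]
width: 0.0326
grip_force: 0.0
```

Call:
drive_tool([
  [0,0,-0.02,0,0,0],
  [0,0,-0.1,0,0,0],
  [0,0,-0.2,0,0,0],
  [0,0,-0.32,0,0,0],
  [0,0,-0.4,0,0,0],
])

```text
time: 17.43
ee_pos: [0.5883, -0.0035, 0.2043]
eef_rot: [-0.041, 0.999, -0.001, 0.001]
ft_force: [0.6, 0.2, 0.8]
width: 0.0343
grip_force: 0.0
```

Call:
drive_tool([
  [0.1,0,-0.05,0,0,0],
  [0.2,0,-0.05,0,0,0],
  [0.25,0,-0.05,0,0,0],
  [0.25,0,-0.05,0,0,0],
  [0.25,0,-0.05,0,0,0],
])

```text
time: 17.85
ee_pos: [0.5129, -0.0092, 0.2166]
eef_rot: [-0.042, 0.999, -0.0, 0.0]
ft_force: [-0.8, 0.5, 0.3]
width: 0.0345
grip_force: 0.0
```

Run:
```python
from bench import *
from h import *
s=read_state();c=get_calibration("wrist");im=camera("wrist");cv2.imwrite("pics/w4.png",im)
print(s["time"],s["ee_pos"],s["width"])
# expected pixels of the seated cover: rib top ends, plate rear corners
o=np.array([MX,MY,.072])
print(proj(R.from_euler('z',MYAW).apply(np.array([[-7.5,0,28],[37.5,0,28],[52.5,42,6],[52.5,-42,6],[-57.5,42,6],[-57.5,-42,6]])/1e3)+o,c))
```

```text
17.85 [ 0.5129 -0.0092  0.2166] 0.034474984488240684
[[315.2154 288.3868]
 [315.2442 338.9658]
 [363.1038 340.3619]
 [267.6773 340.254 ]
 [368.1606 219.2278]
 [262.5135 219.0979]]
```

View pics/w4.png

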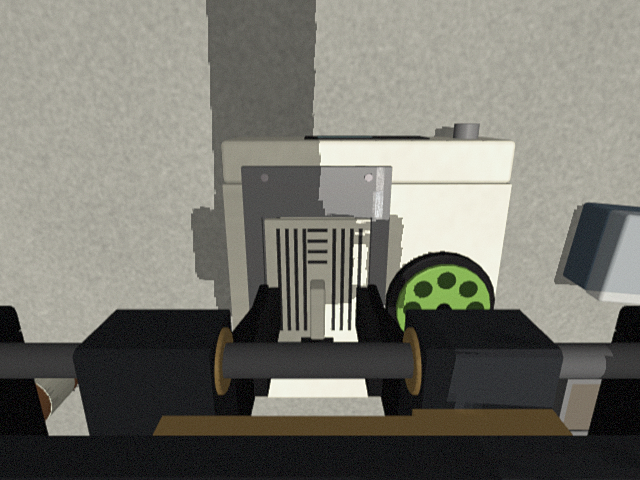

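Call:
drive_tool([
  [-0.1,0,-0.05,0,0,0],
  [-0.2,0,-0.1,0,0,0],
  [-0.3,0,-0.15,0,0,0],
  [-0.35,0,-0.15,0,0,0],
  [-0.35,0,-0.15,0,0,0],
])

```text
time: 18.32
ee_pos: [0.6209, 0.0004, 0.26]
eef_rot: [-0.042, 0.999, -0.002, -0.0]
ft_force: [0.0, -0.9, -0.5]
width: 0.0346
grip_force: 0.0
```

Run:
```python
from bench import *
from h import *
camera("wrist");s=read_state();c=get_calibration("wrist");im=camera("wrist")
print(s["time"],s["ee_pos"])
o=np.array([MX,MY,.072])
P=lambda z:proj(R.from_euler('z',MYAW).apply(np.array([[-7.5,0,28],[37.5,0,28],[52.5,42,z],[52.5,-42,z],[-57.5,42,6],[-57.5,-42,6]])/1e3)+o,c)
print(P(6),P(20)[2:4])
u,v=P(6).mean(0).astype(int);x0=max(u-130,0);y0=max(v-100,0);print(x0,y0)
cv2.imwrite("pics/w5.png",cv2.resize(im[y0:y0+195,x0:x0+260],None,fx=3,fy=3,interpolation=cv2.INTER_CUBIC))
```

```text
18.3667 [ 0.6192 -0.0003  0.2596]
[[316.0767 144.5746]
 [316.0496 199.7583]
 [362.7315 211.3317]
 [269.7248 211.1126]
 [367.6144  80.1316]
 [265.0127  79.9873]] [[364.4603 215.0278]
 [267.7852 214.7974]]
186 54
```

View pics/w5.png

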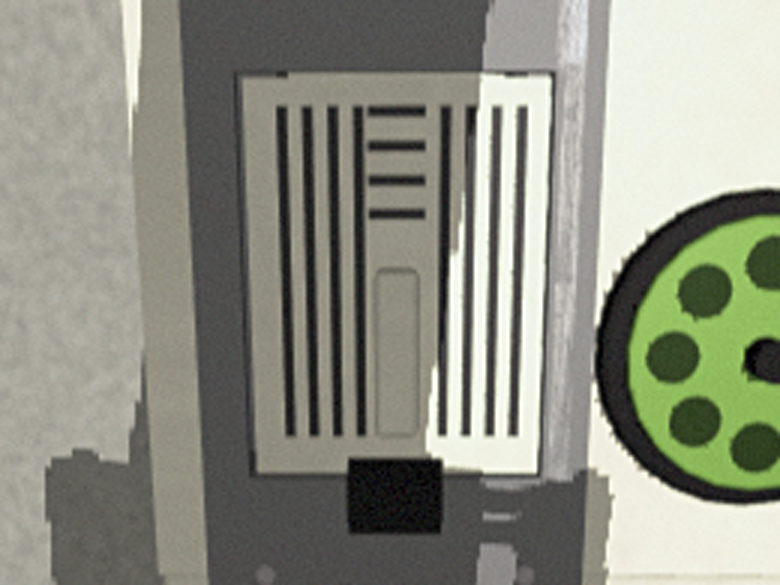

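The cover lies flush in the frame, and the black catch nose (crop about 348–442, 458–530) overlaps its rear edge (row 472). That row matches the flat-cover prediction, so I'm handing in.

```bash
python3 -c "
from bench import *
print(close_job())"
```

```text
the job is handed in; nothing more can be done
None
```

The vent cover is hooked under the ledge and lies flat with the catch closed over its rear edge, and the job was handed in at about 18.4 s; it gave no verdict, but the last wrist picture shows the cover seated.

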